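# Secure a trolley drawbar's coupling pin with its spring clip

## Task

The coupling pin of the trolley drawbar is only part-way into its clevis: push it in by its head until it is fully home against the spacers. Then take the larger spring clip out of the wooden block, feel for the hole across the pin with the clip's straight leg, and press it down through until the bow snaps round the pin and the grip's underside sits on the pin, and let go. Never load the coupling with more than 40 N, and leave the small clip, the wrench, the grey bin and the castor wheel where they are.

Things in the scene. Friction and masses are not known exactly. Their poses are not given: they have to be found in the camera images.
- coupling: Fixed steel clevis with a blue drawbar. Origin: centre of its underside on the bench; x along the drawbar (bar towards +x), y along the pin, z up. Base plate 120 x 74 x 10 mm. Two upright cheeks 8 mm thick, 50 mm wide, outer faces at y = -23 and +23 mm, tops 103 mm above the bench. Pin 24 mm in diameter, axis at x = 0, 85 mm above the bench (top at 97 mm); its head is on the -y side.
- pin_entry (a point): Fixed point on the pin's axis at the -y cheek's outer face, axes as the coupling's. Spacers of unmeasured thickness, 1 to 15 mm (new each time), lie here under the pin's round head (36 mm in diameter, 8 mm thick). The head's outer face is at y = -(8 mm + spacers + 40 mm - pin joint value) from here. Push it along +y.
- hole_zone (a point): Fixed point on top of the pin, 20 mm outside the +y cheek (coupling frame 0, 43, 97 mm); axes as the coupling's. With the pin home its vertical cross hole (7 mm square, right through, 14 mm from the pin's far end) lies up to 7 mm from here along y, either way (at +8 mm less the spacer thickness): find it by feel or by eye.
- pin (a joint): Slide of the coupling pin in m along the coupling's +y: 0 = drawn back 40 mm, 0.040 = home, head against the spacers (hard stop). It slides against about 6 N of friction, stays where it is left and cannot turn.
- clip: Larger spring clip (R-clip), 5 mm steel wire, 60 to 90 g, hanging leg-down in a slot of the block (which one varies). Origin: on the straight leg's axis at the underside of its black grip; z up along the leg, x from the leg to the bow. Grip: x -8 to +20, y -7 to +7, z 0 to 34 mm, wire eye on top. Leg: down to z = -52 mm, cut square. Seated, the origin is 97 mm above the bench, the grip on the pin.
- clip_tip (a point): Tip of the larger clip's straight leg, 52 mm below the clip's origin; axes as the clip's.
- clip_bow (a joint): Spread of the larger clip's sprung bow in rad: 0 at rest, about 0.2 passing the pin's widest place; 1.3 N m/rad. The bow wire runs down at x = 17 mm, in to a waist (x = 9, z = -26 mm) and flares to x = 19, z = -42 mm. With the clip's xz plane square across the pin (either way round) a push of 10 to 15 N snaps the waist under the pin.
- block: Fixed wooden block, 75 (x) x 130 (y) x 65 mm high, origin at the centre of its underside. Two slots run through it vertically, 32 mm (x, from -6.5 to +25.5 mm) by 8 mm (y), at y = -35 and y = +35 mm; a clip hangs in each, its leg at x = 0, the grip's underside on the top of the block, the clip's axes along the block's.
- small_clip: A smaller spring clip, not to be used, in the other slot: grip 20 x 14 x 22 mm, leg 36 mm long. Origin as the large clip's.
- wrench: Loose steel open wrench, 170 mm long, lying on the bench along its x. Leave alone.
- bin: Loose open grey bin of bolts, 100 x 140 x 60 mm high; origin at the centre of its underside. Leave alone.
- castor_wheel: Loose rubber wheel, 80 mm in diameter, 28 mm thick, lying flat; origin at the centre of its underside. Leave alone.
There are look-alikes about, which are no part of the job. What is shaped like the clip but green or pink is not meant.

How it is judged:
By the outcome, as a careful person would: the job done as asked, in the order asked, and still so for the second after the job is handed in, with the robot touching nothing.
It also fails if it takes over 72 s, if anything falls off the work surface, if the arm or the gripper's body presses on something with over 40 N, if the wrist force passes 120 N, or if a joint passes its speed limit or range.

## Robot

A 6-joint arm with a two-finger parallel gripper is mounted at the origin on the work surface. World frame = base frame: x ahead of the robot, y to its left, z up, the work surface at z = 0. Lengths are in m, angles in rad, forces in N, time in s.
With the tool pointing down it reaches from about 0.15 to 0.775 m from the base axis. Payload 6.1 kg.
Tool frame: the origin (TCP) lies midway between the tips of the shut fingers; the grasp point (between the pads) lies robot.tcp_to_grasp behind it (robot.tcp_to_grasp is the distance from the TCP to the grasp point, in m); z points along the fingers, y is the direction in which the jaws open and shut (so a half turn about z gives the same grasp; the last joint's range is limited). The gripper opens to 85 mm and grips with 20 to 120 N. Pads are 22 mm wide; open, the fingers measure 114 mm over their backs; the gripper's body (76 mm by 85 mm) begins 54 mm behind the grasp point. The pads swing forward as they close: fully open they stand 13 mm farther back than shut.
Start: joints at [-1.168, 0.126, -0.04, 1.405, 0, 1.571], TCP at [0.206, -0.483, 0.231] pointing down, gripper open.
Joint ranges: [-2.72, 2.72], [-0.95, 1.95], [-1.27, 1.35], [-1.78, 2.02], [-1.46, 1.47], [-3.14, 3.14]. Speed limits (rad/s): [2.39, 2.39, 3.01, 3.14, 3.14, 3.14].

## Interface

Orientations are given as a unit quaternion [x, y, z, w].
In Python, from rig import robot gives the robot as it stands.
- The arm moves only by the tool arm_command, never from a script. Its argument "rows" is one flat list of numbers, 4 for each row, row after row: the shift along the tool's x, y, z in mm, then the turn about the tool's z in rad. In form: [tx, ty, tz, turn, tx, ty, tz, turn, ...]. A call has 1 to 5 rows; each row shifts and turns the commanded pose from where the row before left it, along the tool's axes as they then stand; what a row does not reach is not made up. A row lasts 1/10 s, in which the tool goes at most 50 mm and 8.59 degrees, less where a joint would pass 70% of its speed; a pose out of reach is approached as far as the arm can. A call is refused whole if a number of a shift passes 50 or a number of a turn 0.15, either way. A call with a gripper value outside its range is refused whole. "hand" is the finger opening in mm, from 0 to 85.4, set as the call begins (left out, the last holds). The fingers move at their own pace and stop on an object; the grip force is fixed at half the most. Time passes only in rows, so rows that do not move let the fingers close. It gives the time, the measured TCP pose, the force and the opening at its end, in the units of the state.
- robot.get_state(): the state, without advancing time (a new reading comes with each control period).
- robot.camera(name): name is "side" or "top" or "wrist"; returns (picture, depth): 480x640x3 uint8, red, green, blue; 480x640 float32, m along the optical axis (not along the pixel's ray), 0 where there is no reading.
- robot.camera_info(name): a dict with "K" (3x3 intrinsics, pixels), "rvec" (rotation vector, rad) and "tvec" (3), from world to camera coordinates, as OpenCV has them; the wrist camera has in their place "T_tool_cam" (4x4, takes a point from camera to tool coordinates, whose origin is the TCP and whose axes are the flange's). Camera axes: x right, y down, z forward; pixel columns grow to the right and rows downward; lengths in m; the calibration is good to about 2 mm. A picture is of the moment at which its call begins: read the wrist's pose just before it. camera_info takes no time and is no camera call.
- robot.close_job(): hands the job in, once; it reports no verdict.
The state is a dict: "time": time; "joint_positions": joint angles; "qvel": joint speeds; "joint_torque": joint torques, N m; "eef_pos": TCP position; "tcp_rot": TCP orientation; "contact_force": force on the tool from outside, world axes, zero at the start; "torque": the same for the moment, N m; "finger_gap": opening from 0.0 (shut) to 1.0 (fully open).
Only numpy, scipy, OpenCV 4.12 (cv2) and the standard library are available. Lean on these libraries where they do the work, as an engineer would, in place of code of your own. Each camera call takes 0.05 s, during which the arm holds its last target. There are 200 camera calls.

## Working session

There is one attempt and no reset: what is moved stays moved. The work goes in short steps, Python scripts to look and compute and a tool call to move; the robot and the scene stay as the last step left them, time stands still between calls to the robot, and variables do not carry over. Pictures are saved under pics/ and viewed, about 8 in all and at most 12, crops included, and the job is handed in when it is done.

Besides the shell and the picture viewer there is one more tool, called after ">>>" in YAML: its name, and indented under it one key for each argument. arm_command: Moves the arm, as the interface text tells. Its arguments: {"type":"object","properties":{"rows":{"type":"array","items":{"type":"number"}},"hand":{"type":"number"}},"required":["rows"]}

```bash
ls; mkdir -p pics; cat > h.py <<'E'
import numpy as np, cv2
from scipy.spatial.transform import Rotation as R
from rig import robot
def cam(name):
    s=robot.get_state(); im,d=robot.camera(name); i=robot.camera_info(name); K=np.array(i["K"])
    if name=="wrist":
        T=np.eye(4); T[:3,:3]=R.from_quat(s["tcp_rot"]).as_matrix(); T[:3,3]=s["eef_pos"]; T=T@np.array(i["T_tool_cam"])
    else:
        A=np.eye(4); A[:3,:3]=cv2.Rodrigues(np.array(i["rvec"],float))[0]; A[:3,3]=np.ravel(i["tvec"]); T=np.linalg.inv(A)
    return im,d,K,T
def cloud(d,K,T):
    v,u=np.mgrid[:480,:640]; p=np.stack([(u-K[0,2])/K[0,0]*d,(v-K[1,2])/K[1,1]*d,d],-1)
    return p@T[:3,:3].T+T[:3,3]
def save(n,im): cv2.imwrite(n,im[...,::-1])
E
python3 - <<'E'
from h import *
print(robot.get_state(), robot.tcp_to_grasp)
for n in("top","side"):
    im,d,K,T=cam(n); save(f"pics/{n}0.png",im); np.savez(f"{n}0.npz",im=im,d=d,K=K,T=T); print(n,K,T)
print(robot.camera_info("wrist"))
E
```

```text
pics
{'time': 0.0, 'joint_positions': array([-1.16798209e+00,  1.26389746e-01, -4.06008175e-02,  1.40536295e+00,
        3.04693396e-05,  1.57084345e+00]), 'qvel': array([ 0.00066219, -0.00014052,  0.00084959, -0.00049689, -0.00072631,
       -0.00138436]), 'joint_torque': array([ 3.75470736e-04, -4.35915112e+01,  3.52923703e+01,  1.73957739e-02,
        8.43785551e-05,  8.83792836e-06]), 'eef_pos': array([ 0.20566095, -0.48261952,  0.23052662]), 'tcp_rot': array([ 9.79790475e-01,  2.00025046e-01, -1.40847886e-04, -7.65900981e-04]), 'contact_force': array([ 0.4785393 , -0.62135262, -0.70608398]), 'torque': array([-0.01682398,  0.01427008, -0.00856781]), 'finger_gap': 0.9982123979248829} 0.0187
top [[479.43654625   0.         324.1630552 ]
 [  0.         479.43654625 237.0915892 ]
 [  0.           0.           1.        ]] [[-0.06890704 -0.97518814  0.21038039  0.30736563]
 [-0.99762218  0.067642   -0.01321185 -0.02894507]
 [-0.00134651 -0.21079053 -0.97753033  0.94555118]
 [ 0.          0.          0.          1.        ]]
side [[465.14370825   0.         316.9289298 ]
 [  0.         465.14370825 245.50463126]
 [  0.           0.           1.        ]] [[-0.98466742 -0.0855695   0.15201296  0.31997071]
 [-0.17400742  0.54329348 -0.82131213  0.70411713]
 [-0.01230838 -0.83517068 -0.54985311  0.58300239]
 [ 0.          0.          0.          1.        ]]
{'K': array([[359.03061491,   0.        , 313.87675206],
       [  0.        , 359.03061491, 240.89474601],
       [  0.        ,   0.        ,   1.        ]]), 'T_tool_cam': array([[-2.81208130e-04, -9.64133846e-01, -2.65416369e-01,
         6.79817543e-02],
       [ 9.99999895e-01, -3.67007645e-04,  2.73669603e-04,
         8.39242432e-04],
       [-3.61263963e-04, -2.65416264e-01,  9.64133848e-01,
        -1.42764220e-01],
       [ 0.00000000e+00,  0.00000000e+00,  0.00000000e+00,
         1.00000000e+00]])}
```

View pics/top0.png

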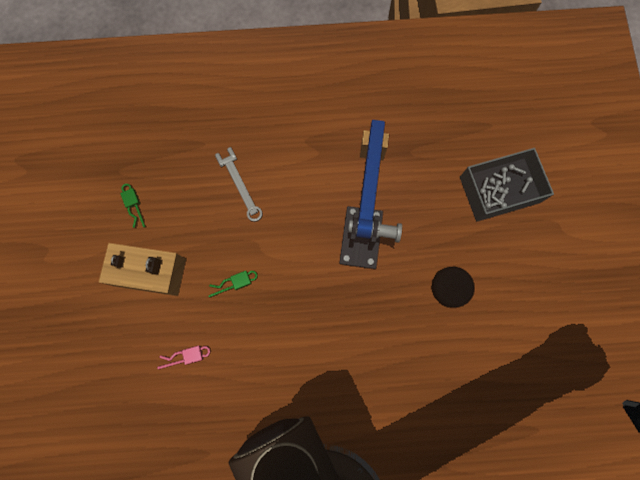

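View pics/side0.png

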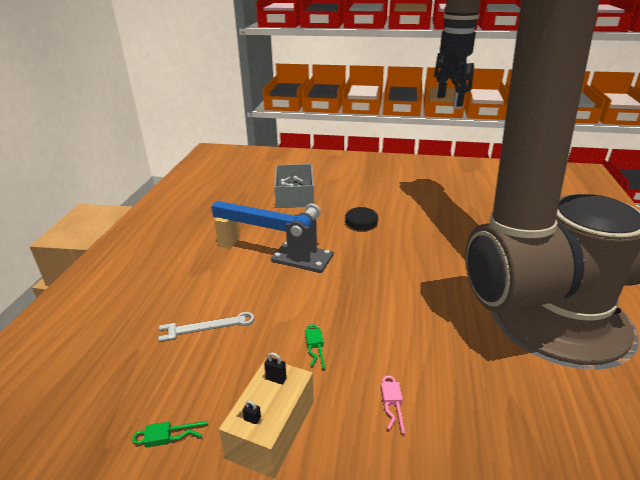

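The top view shows the coupling at (362,238), with its pin head on the right at (398,232). The block is at (140,268) and holds two black clips: (154,265), which is larger, and (118,261), which is smaller. The green clips at (130,200) and (238,281) and the pink one at (190,356) are decoys. The larger black clip fits the description, so I'll confirm it in a crop while measuring.

```bash
python3 - <<'E'
from h import *
for n in("top","side"):
    f=np.load(n+"0.npz"); im,d,K,T=[f[k] for k in("im","d","K","T")]; P=cloud(d,K,T)
    hsv=cv2.cvtColor(im,cv2.COLOR_RGB2HSV); H,S,V=cv2.split(hsv)
    # drawbar
    if n=="top": sub=[(slice(230,305),slice(85,195)),(slice(195,280),slice(330,415))]
    else: sub=[(slice(345,475),slice(215,320)),(slice(195,275),slice(265,340))]
    blue=(H>100)&(H<130)&(S>130)&(d>0); q=P[blue]; q=q[(q[:,2]>.05)&(q[:,2]<.15)]
    vx,vy,x0,y0=cv2.fitLine(q[:,:2].astype(np.float32),cv2.DIST_HUBER,0,.01,.01).ravel()
    print(n,"bar ang",np.degrees(np.arctan2(vy,vx)),"pt",x0,y0)
    B=np.zeros_like(d,bool); B[sub[0]]=1
    m=B&(abs(P[...,2]-.065)<.008); q=P[m]
    print(" blocktop",cv2.minAreaRect(q[:,:2].astype(np.float32)),np.median(q[:,2]),len(q))
    m=(B&(P[...,2]>.078)&(V<80)).astype(np.uint8)
    k,l,st,c=cv2.connectedComponentsWithStats(m)
    for i in range(1,k):
        if st[i,4]>15: q=P[l==i]; print(" grip",st[i],np.median(q,0),q.max(0),q.min(0))
    C=np.zeros_like(d,bool); C[sub[1]]=1
    m=C&(abs(P[...,2]-.010)<.005)&(V<110); q=P[m]; print(" base",cv2.minAreaRect(q[:,:2].astype(np.float32)),len(q))
    m=C&(P[...,2]>.06)&(S<60)&(V>90); q=P[m]; print(" steel pin",len(q),q.min(0),q.max(0),q.mean(0))
f=np.load("side0.npz")["im"]
f2=np.load("top0.npz")["im"]
a=cv2.resize(f[340:475,205:325],None,fx=3.3,fy=3.3); b=cv2.resize(f2[195:280,330:415],(400,400)); 
a=cv2.resize(a,(400,400)); save("pics/crop1.png",np.hstack([a,b]))
E
```

```text
top bar ang -12.048532 pt 0.5948824 -0.13378684
 blocktop ((0.4634539484977722, 0.3088878393173218), (0.13214775919914246, 0.07531160861253738), 77.31794738769531) 0.06386479494745712 2506
 grip [111 255  11  12  92] [0.47458174 0.33919921 0.08575396] [0.48601885 0.34860217 0.94555118] [ 0.30736563 -0.02894507  0.0786441 ]
 grip [146 257  14  17 166] [0.46030541 0.26939312 0.09688667] [0.47523893 0.28134364 0.11450231] [0.44689481 0.26353509 0.07825366]
 base ((0.5043197870254517, -0.11579662561416626), (0.07405111938714981, 0.12056109309196472), 77.77159118652344) 1154
 steel pin 340 [ 0.30736563 -0.18225948  0.08209855] [ 0.52702243 -0.02894507  0.94555118] [ 0.49558735 -0.1504903   0.09824529]
side bar ang -9.6474 pt 0.6264924 -0.12700783
 blocktop ((0.4632978141307831, 0.31159183382987976), (0.13293656706809998, 0.07654304057359695), 77.17920684814453) 0.06482568442764236 4129
 grip [265 358  21  21 314] [0.45942116 0.28174534 0.09394575] [0.47405928 0.70411713 0.58300239] [0.31997071 0.26976178 0.07806554]
 grip [243 403  17  16 165] [0.47402536 0.34953505 0.08589405] [0.48459149 0.35392189 0.08900206] [0.46492265 0.33898433 0.07809949]
 base ((0.5244123935699463, -0.20058909058570862), (0.13318058848381042, 0.29661089181900024), 12.28161907196045) 808
 steel pin 298 [ 0.31997071 -0.17789906  0.06897686] [0.57249166 0.70411713 0.58300239] [ 0.49568182 -0.11963093  0.09837693]
```

View pics/crop1.png

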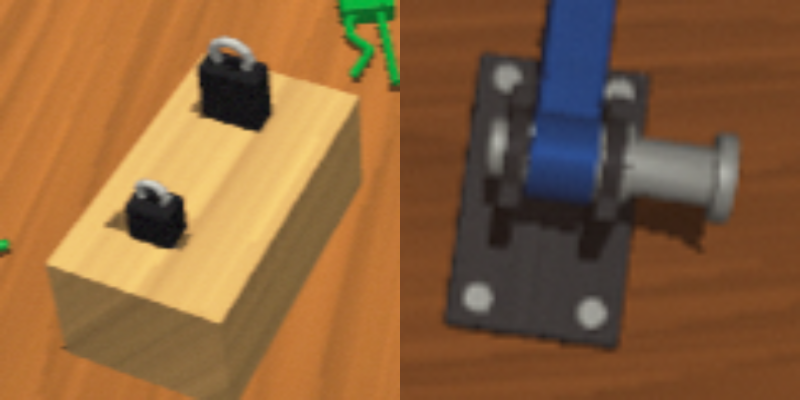

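The enlarged crop confirms it: the larger black clip is the one nearer the coupling, at side pixel (275,368), with the small one at (252,411). Coupling and block yaws are both about -12.5°, so one tool yaw (tool x at 77.5°) covers everything. I'll turn first.

>>> arm_command:
  rows: [0, 0, 0, -0.14, 0, 0, 0, -0.14, 0, 0, 0, -0.14, 0, 0, 0, -0.14, 0, 0, 0, -0.14]
  hand: 0

```text
time: 0.6
eef_pos: [0.2057, -0.4827, 0.2308]
tcp_rot: [0.85, 0.526, 0.0, -0.0]
contact_force: [0.6, 0.6, -0.1]
finger_gap: 0.141
```

>>> arm_command:
  rows: [0, 0, 0, -0.13, 0, 0, 0, -0.12, 0, 0, 0, 0]

```text
time: 0.9
eef_pos: [0.2057, -0.4828, 0.2309]
tcp_rot: [0.78, 0.626, 0.0, -0.0]
contact_force: [-0.1, -0.7, -1.0]
finger_gap: 0.002
```

>>> arm_command:
  rows: [30, 21, 0, 0, 30, 21, 0, 0, 30, 21, 0, 0, 30, 21, 0, 0, 30, 21, 0, 0]

```text
time: 1.4
eef_pos: [0.3415, -0.3581, 0.2311]
tcp_rot: [0.781, 0.625, 0.0, -0.0]
contact_force: [0.3, -0.9, -0.0]
finger_gap: -0.001
```

>>> arm_command:
  rows: [30, 21, 0, 0, 30, 21, 0, 0, 30, 21, 0, 0, 30, 21, 0, 0, 0, 0, 0, 0]

```text
time: 1.9
eef_pos: [0.4511, -0.2577, 0.2307]
tcp_rot: [0.779, 0.627, 0.0, -0.0]
contact_force: [0.2, -0.2, -0.1]
finger_gap: -0.001
```

```bash
python3 - <<'E'
from h import *
s=robot.get_state(); print(s["time"],s["eef_pos"],s["contact_force"],s["finger_gap"])
Rm=R.from_quat(s["tcp_rot"]).as_matrix(); print(np.degrees(np.arctan2(Rm[1,0],Rm[0,0])),Rm[:,2])
im,d,K,T=cam("wrist"); save("pics/w1.png",im); np.savez("w1.npz",im=im,d=d,K=K,T=T)
P=cloud(d,K,T); hsv=cv2.cvtColor(im,cv2.COLOR_RGB2HSV)
c=np.array([.5043,-.1158]); a=np.radians(-12.2); ex=np.array([np.cos(a),np.sin(a)]); ey=np.array([-ex[1],ex[0]])
q=P[...,:2]-c; X=q@ex; Y=q@ey; Z=P[...,2]
m=(d>0)&(hsv[...,1]<70)&(hsv[...,2]>80)&(Z>.05)&(Z<.11)&(abs(X)<.04)&(Y<-.03)&(Y>-.1)
for f in(X,Y,Z): print(np.percentile(f[m],[1,10,50,90,99]).round(4))
m=(d>0)&(abs(Z-.01)<.004)&(abs(X)<.08)&(abs(Y)<.06)&(hsv[...,2]<110); print(cv2.minAreaRect(P[m][:,:2].astype(np.float32)),m.sum())
E
```

```text
1.9 [ 0.4510764  -0.25767941  0.23073762] [ 0.20452861 -0.160962   -0.14300545] -0.0007278155108959204
77.59367101473501 [ 1.63058236e-04  1.11207066e-03 -9.99999368e-01]
[-0.0142 -0.0087  0.0009  0.0112  0.0171]
[-0.0644 -0.063  -0.0491 -0.0338 -0.0305]
[0.0801 0.0909 0.0959 0.1016 0.1035]
((0.5063672065734863, -0.11622332036495209), (0.06954580545425415, 0.11856198310852051), 77.81861877441406) 647
```

View pics/w1.png

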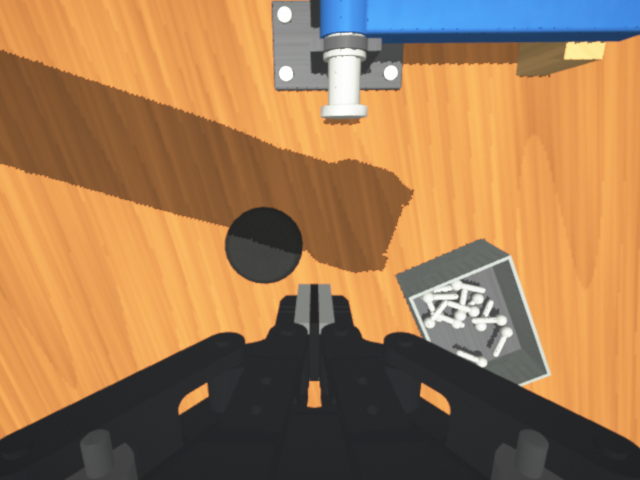

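The wrist view shows the pin head at (344,112), with the castor and bin clear of the path. The head's outer face is at coupling y ≈ -64 mm. I'll line up behind the head and descend.

>>> arm_command:
  rows: [0, 11, 30, 0, 0, 12, 32, 0, 10, 0, 32, 0, 20, 0, 32, 0, 25, 0, 32, 0]

```text
time: 2.45
eef_pos: [0.4822, -0.2123, 0.072]
tcp_rot: [0.781, 0.624, -0.0, 0.0]
contact_force: [0.8, -0.8, -0.1]
finger_gap: -0.002
```

>>> arm_command:
  rows: [5, 0, 0, 0, 0, 0, 0, 0]

```text
time: 2.65
eef_pos: [0.4835, -0.2067, 0.0734]
tcp_rot: [0.78, 0.626, -0.001, -0.0]
contact_force: [-0.2, 0.3, 0.2]
finger_gap: -0.001
```

>>> arm_command:
  rows: [4, 0, 0, 0, 4, 0, 0, 0, 4, 0, 0, 0, 4, 0, 0, 0, 0, 0, 0, 0]

```text
time: 3.15
eef_pos: [0.4878, -0.1908, 0.0737]
tcp_rot: [0.78, 0.626, 0.0, 0.0]
contact_force: [-0.1, 0.2, -0.2]
finger_gap: -0.004
```

>>> arm_command:
  rows: [3, 0, 0, 0, 3, 0, 0, 0, 3, 0, 0, 0, 2, 0, 0, 0, 0, 0, 0, 0]

```text
time: 3.65
eef_pos: [0.4898, -0.1812, 0.0735]
tcp_rot: [0.78, 0.626, -0.001, 0.001]
contact_force: [-1.6, -4.2, 1.6]
finger_gap: 0.002
```

>>> arm_command:
  rows: [1, 0, 0, 0, 1, 0, 0, 0, 1, 0, 0, 0, 1, 0, 0, 0, 0, 0, 0, 0]

```text
time: 4.15
eef_pos: [0.4907, -0.1775, 0.0735]
tcp_rot: [0.78, 0.626, -0.001, 0.001]
contact_force: [-2.3, -5.5, 1.3]
finger_gap: 0.003
```

>>> arm_command:
  rows: [1, 0, 0, 0, 1, 0, 0, 0, 1, 0, 0, 0, 1, 0, 0, 0, 1, 0, 0, 0]

```text
time: 4.65
eef_pos: [0.4917, -0.1728, 0.0735]
tcp_rot: [0.78, 0.626, -0.001, 0.001]
contact_force: [-2.0, -6.5, 1.5]
finger_gap: -0.0
```

>>> arm_command:
  rows: [1, 0, 0, 0, 1, 0, 0, 0, 1, 0, 0, 0]

```text
time: 4.95
eef_pos: [0.4923, -0.1698, 0.0735]
tcp_rot: [0.78, 0.626, -0.001, 0.001]
contact_force: [-2.8, -5.0, 1.0]
finger_gap: 0.002
```

>>> arm_command:
  rows: [1, 0, 0, 0, 1, 0, 0, 0]

```text
time: 5.15
eef_pos: [0.4927, -0.1679, 0.0735]
tcp_rot: [0.78, 0.626, -0.001, 0.001]
contact_force: [-2.0, -5.5, 1.0]
finger_gap: 0.001
```

>>> arm_command:
  rows: [1, 0, 0, 0, 1, 0, 0, 0]

```text
time: 5.35
eef_pos: [0.4931, -0.1659, 0.0735]
tcp_rot: [0.78, 0.626, -0.001, 0.001]
contact_force: [-2.6, -6.5, 2.0]
finger_gap: -0.0
```

>>> arm_command:
  rows: [1, 0, 0, 0, 1, 0, 0, 0]

```text
time: 5.55
eef_pos: [0.4935, -0.164, 0.0735]
tcp_rot: [0.78, 0.626, -0.001, 0.001]
contact_force: [-1.9, -6.0, 2.9]
finger_gap: -0.001
```

>>> arm_command:
  rows: [1, 0, 0, 0]

```text
time: 5.65
eef_pos: [0.4938, -0.163, 0.0735]
tcp_rot: [0.78, 0.626, -0.001, 0.001]
contact_force: [-2.7, -6.2, 1.4]
finger_gap: 0.003
```

>>> arm_command:
  rows: [1, 0, 0, 0]

```text
time: 5.75
eef_pos: [0.494, -0.162, 0.0735]
tcp_rot: [0.78, 0.626, -0.001, 0.001]
contact_force: [-2.7, -6.5, 1.1]
finger_gap: -0.0
```

>>> arm_command:
  rows: [1, 0, 0, 0]

```text
time: 5.85
eef_pos: [0.4942, -0.161, 0.0735]
tcp_rot: [0.78, 0.626, -0.001, 0.001]
contact_force: [-3.4, -5.5, 2.0]
finger_gap: 0.002
```

>>> arm_command:
  rows: [1, 0, 0, 0]

```text
time: 5.95
eef_pos: [0.4944, -0.1601, 0.0735]
tcp_rot: [0.78, 0.626, -0.001, 0.001]
contact_force: [-2.3, -6.0, 2.1]
finger_gap: 0.002
```

>>> arm_command:
  rows: [1, 0, 0, 0]

```text
time: 6.05
eef_pos: [0.4946, -0.159, 0.0735]
tcp_rot: [0.78, 0.626, -0.001, 0.001]
contact_force: [-3.3, -5.4, 1.9]
finger_gap: 0.003
```

>>> arm_command:
  rows: [0.7, 0, 0, 0]

```text
time: 6.15
eef_pos: [0.4948, -0.1583, 0.0735]
tcp_rot: [0.78, 0.626, -0.001, 0.001]
contact_force: [-2.5, -6.3, 2.0]
finger_gap: 0.001
```

>>> arm_command:
  rows: [0.7, 0, 0, 0]

```text
time: 6.25
eef_pos: [0.4948, -0.1581, 0.0736]
tcp_rot: [0.78, 0.626, -0.002, 0.001]
contact_force: [-4.2, -8.5, 1.9]
finger_gap: -0.0
```

>>> arm_command:
  rows: [0.7, 0, 0, 0]

```text
time: 6.35
eef_pos: [0.4948, -0.1581, 0.0736]
tcp_rot: [0.78, 0.625, -0.002, 0.002]
contact_force: [-3.7, -12.0, 2.1]
finger_gap: -0.002
```

>>> arm_command:
  rows: [0.7, 0, 0, 0]

```text
time: 6.45
eef_pos: [0.4948, -0.1581, 0.0736]
tcp_rot: [0.78, 0.625, -0.003, 0.002]
contact_force: [-4.5, -13.9, 2.7]
finger_gap: 0.002
```

The hard stop is reached: position frozen while the force rises. One small extra push to confirm, then I'll back off, rise and look at the hole.

>>> arm_command:
  rows: [0.8, 0, 0, 0, 0, 0, 0, 0]

```text
time: 6.65
eef_pos: [0.4948, -0.1581, 0.0737]
tcp_rot: [0.781, 0.625, -0.004, 0.003]
contact_force: [-5.2, -15.7, 2.4]
finger_gap: -0.003
```

>>> arm_command:
  rows: [-10, 0, 0, 0, -20, 0, 0, 0, 0, 0, -50, 0, 0, 0, -50, 0, 0, 0, -50, 0]

```text
time: 7.15
eef_pos: [0.4887, -0.1834, 0.2247]
tcp_rot: [0.78, 0.626, 0.0, -0.001]
contact_force: [1.0, -0.5, 0.6]
finger_gap: -0.001
```

>>> arm_command:
  rows: [40, -5, 0, 0, 30, -5, 0, 0, 0, 0, 0, 0, 0, 0, 0, 0]

```text
time: 7.55
eef_pos: [0.4947, -0.1126, 0.2233]
tcp_rot: [0.779, 0.627, 0.0, -0.0]
contact_force: [-0.1, -0.2, -0.4]
finger_gap: 0.007
```

```bash
python3 - <<'E'
from h import *
s=robot.get_state(); print(s["time"],s["eef_pos"])
im,d,K,T=cam("wrist"); np.savez("w2.npz",im=im,d=d,K=K,T=T)
P=cloud(d,K,T); hsv=cv2.cvtColor(im,cv2.COLOR_RGB2HSV)
c=np.array([.5043,-.1158]); a=np.radians(-12.2); ex=np.array([np.cos(a),np.sin(a)]); ey=np.array([-ex[1],ex[0]])
def px(x,y,z):
    w=np.r_[c+x*ex+y*ey,z]; q=T[:3,:3].T@(w-T[:3,3]); return K[0,0]*q[0]/q[2]+K[0,2],K[1,1]*q[1]/q[2]+K[1,2]
u,v=px(0,.043,.097); print(u,v,px(0,.053,.097),px(.012,.043,.085),px(0,-.032,.1))
u,v=int(u),int(v)
cr=im[max(0,v-60):v+90,max(0,u-75):u+75]; print(max(0,u-75),max(0,v-60))
save("pics/w2.png",np.hstack([cv2.resize(cr,(600,600),interpolation=cv2.INTER_CUBIC)]))
E
```

```text
7.55 [ 0.49465103 -0.11256047  0.22327033]
325.67123587272107 177.00089009485475 (np.float64(325.7387573056952), np.float64(163.21681336754344)) (np.float64(340.6653126819316), np.float64(175.4643129552937)) (np.float64(325.32837921202236), np.float64(273.5276943707932))
250 117
```

View pics/w2.png

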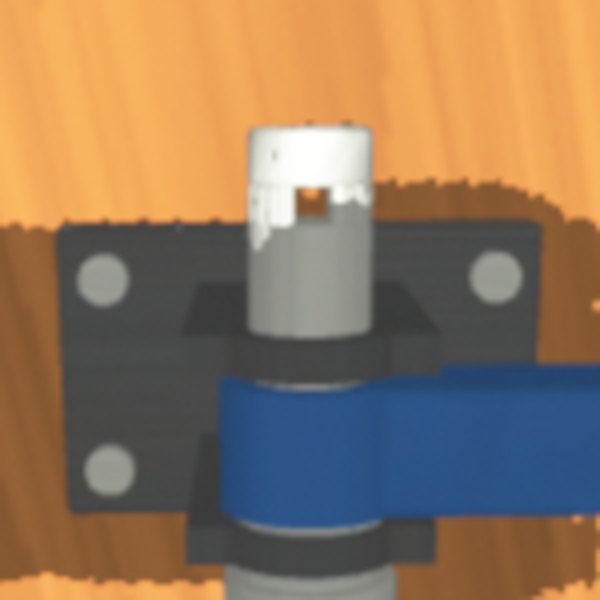

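The crop shows the pin home, with the cross hole at crop (313,204), image (328.4,168). That puts it at coupling y ≈ 49.5 mm, so the spacers are about 1.5 mm, and the pin end is 14 mm beyond as expected. Next, the block.

>>> arm_command:
  rows: [35, -11, 0, 0, 35, -11, 0, 0, 35, -11, 0, 0, 35, -11, 0, 0, 35, -11, 0, 0]
  hand: 60

```text
time: 8.1
eef_pos: [0.4787, 0.07, 0.223]
tcp_rot: [0.78, 0.625, -0.0, -0.0]
contact_force: [0.8, -0.1, -0.5]
finger_gap: 0.701
```

>>> arm_command:
  rows: [35, -11, 0, 0, 35, -11, 0, 0, 35, -11, 0, 0, 35, -11, 0, 0, 35, -11, 0, 0]

```text
time: 8.6
eef_pos: [0.4632, 0.253, 0.223]
tcp_rot: [0.78, 0.625, -0.0, -0.0]
contact_force: [0.9, 0.1, -0.3]
finger_gap: 0.703
```

>>> arm_command:
  rows: [20, -6, 0, 0, 0, 0, 0, 0, 0, 0, 0, 0]

```text
time: 8.9
eef_pos: [0.4616, 0.2726, 0.2228]
tcp_rot: [0.78, 0.626, -0.001, 0.0]
contact_force: [0.1, 0.3, 0.3]
finger_gap: 0.709
```

```bash
python3 - <<'E'
from h import *
s=robot.get_state(); p=s["eef_pos"]; Rm=R.from_quat(s["tcp_rot"]).as_matrix(); print(s["time"],p,np.degrees(np.arctan2(Rm[1,0],Rm[0,0])),s["finger_gap"])
im,d,K,T=cam("wrist"); np.savez("w3.npz",im=im,d=d,K=K,T=T); save("pics/w3.png",im)
P=cloud(d,K,T); V=im.max(2); Z=P[...,2]
m=(d>0)&(abs(Z-.065)<.006)&(np.linalg.norm(P[...,:2]-[.4634,.31],axis=-1)<.09)
r=cv2.minAreaRect(P[m][:,:2].astype(np.float32)); print(r,np.median(Z[m]))
m=((d>0)&(abs(Z-.099)<.005)&(V<80)&(np.linalg.norm(P[...,:2]-[.4615,.2746],axis=-1)<.03))
print(m.sum()); q=P[m]; r=cv2.minAreaRect(q[:,:2].astype(np.float32)); print("griptop",r,np.median(q,0))
g=np.array(r[0])-p[:2]; print("shift tool mm",(Rm[:2,:2].T@g)*1e3)
E
```

```text
8.9 [0.4616191  0.27262203 0.22275631] 77.50021972321578 0.7089539623692086
((0.4644198417663574, 0.3110560178756714), (0.1297672688961029, 0.07523815333843231), 77.3641586303711) 0.06502499279895435
438
griptop ((0.4632542133331299, 0.27593889832496643), (0.01331394724547863, 0.02693699672818184), 77.40164947509766) [0.46397566 0.27840534 0.09875327]
shift tool mm [3.59214253 0.87846272]
```

View pics/w3.png

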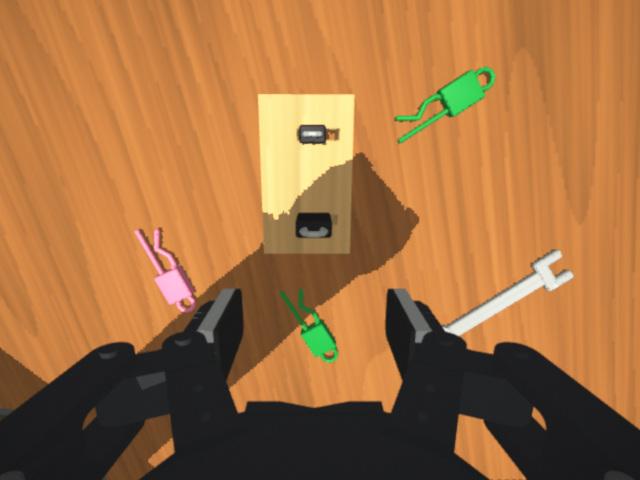

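The wrist view shows the large clip's grip at (314,226), directly ahead of the tool and aligned. The small clip is at (313,134), and the green and pink look-alikes lie clear on the bench. I'll descend and grip.

>>> arm_command:
  rows: [3.3, 0.7, 40, 0, 0, 0, 40, 0, 0, 0, 40, 0, 0, 0, 20, 0, 0, 0, 10, 0]

```text
time: 9.45
eef_pos: [0.4619, 0.2741, 0.0711]
tcp_rot: [0.78, 0.625, -0.002, -0.0]
contact_force: [0.3, 0.1, -0.8]
finger_gap: 0.706
```

>>> arm_command:
  rows: [0, 0, 0, 0, 0, 0, 0, 0]

```text
time: 9.65
eef_pos: [0.4637, 0.2761, 0.0746]
tcp_rot: [0.78, 0.626, 0.001, 0.0]
contact_force: [0.8, -1.0, 0.3]
finger_gap: 0.7
```

>>> arm_command:
  rows: [0, 0, 0, 0, 0, 0, 0, 0, 0, 0, 0, 0, 0, 0, 0, 0, 0, 0, 0, 0]
  hand: 15

```text
time: 10.15
eef_pos: [0.4636, 0.2768, 0.0748]
tcp_rot: [0.78, 0.626, 0.001, 0.0]
contact_force: [0.5, -1.2, 6.5]
finger_gap: 0.311
```

>>> arm_command:
  rows: [0, 0, -5, 0, 0, 0, -15, 0, 0, 0, -25, 0, 0, 0, -30, 0, 0, 0, -30, 0]

```text
time: 10.65
eef_pos: [0.4623, 0.2762, 0.1792]
tcp_rot: [0.78, 0.626, -0.0, -0.0]
contact_force: [0.6, 0.6, -1.5]
finger_gap: 0.314
```

>>> arm_command:
  rows: [0, 0, -25, 0, 0, 0, 0, 0, 0, 0, 0, 0]

```text
time: 10.95
eef_pos: [0.4629, 0.2765, 0.2034]
tcp_rot: [0.78, 0.626, 0.0, 0.0]
contact_force: [-0.9, 0.0, -1.4]
finger_gap: 0.311
```

```bash
python3 - <<'E'
from h import *
s=robot.get_state(); p=s["eef_pos"]; Rm=R.from_quat(s["tcp_rot"]).as_matrix(); print(s["time"],p,np.degrees(np.arctan2(Rm[1,0],Rm[0,0])),s["finger_gap"],s["contact_force"])
im,d,K,T=cam("wrist"); np.savez("w4.npz",im=im,d=d,K=K,T=T); save("pics/w4.png",im)
P=(cloud(d,K,T)-p)@Rm*1e3  # tool coords mm
m=(d>0)&(abs(P[...,0])<25)&(abs(P[...,1])<30)&(P[...,2]>2)&(P[...,2]<70)
for z in range(5,65,10):
    k=m&(abs(P[...,2]-z)<5); q=P[k]
    if len(q):
        print(z,len(q),"x",np.percentile(q[:,0],[5,50,95]).round(1),"y",np.percentile(q[:,1],[2,10,25,50,75,90,98]).round(1))
v,u=np.nonzero(m); print(u.min(),u.max(),v.min(),v.max(),P[m][:,2].max())
E
```

```text
10.95 [0.4628902  0.27645654 0.20344995] 77.51760079977848 0.31122223422113476 [-0.90484762  0.00881704 -1.36388654]
5 289 x [4.8 5.3 5.7] y [-12.3 -10.   -5.7   1.    7.7  11.5  13.7]
15 13 x [0.5 1.  1.2] y [-5.9 -5.1 -4.3 10.8 11.7 12.5 13.1]
25 188 x [-1.9  0.3  1. ] y [-7.3 -6.1 -4.4  6.6  9.1 11.  13. ]
35 176 x [-2.3  0.3  1. ] y [-7.2 -6.  -3.8  3.2  5.7  7.5  8.6]
45 161 x [-2.3  0.1  1. ] y [-7.2 -6.1 -3.9  9.8 12.2 14.  15.3]
55 61 x [-1.1  0.4  1. ] y [-7.5 -7.  -5.8 -4.1 -2.9 14.3 15.9]
283 344 258 291 61.17764293790932
```

View pics/w4.png

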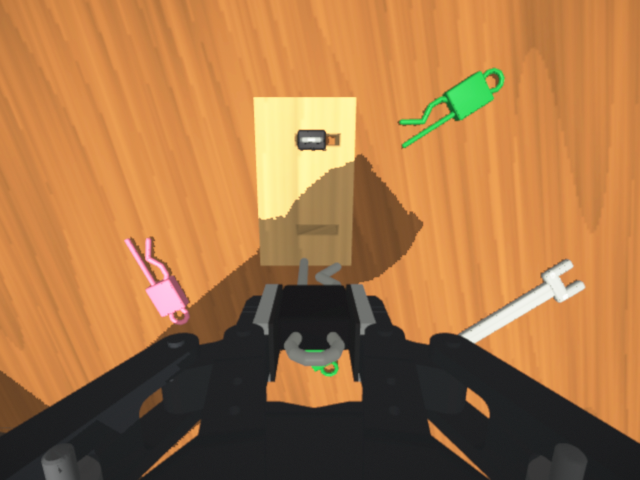

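The clip is held square. The leg sits at tool (-1.6, -5.2) mm with its tip 61 mm below the TCP; the slot left behind is at (318,230) and the small clip is untouched at (313,139). I'll carry it over to the hole.

>>> arm_command:
  rows: [-32, 13, 0, 0, -32, 13, 0, 0, -32, 13, 0, 0, -32, 13, 0, 0, -32, 13, 0, 0]

```text
time: 11.5
eef_pos: [0.4908, 0.1046, 0.2015]
tcp_rot: [0.78, 0.626, -0.001, -0.001]
contact_force: [0.4, -0.3, -1.0]
finger_gap: 0.314
```

>>> arm_command:
  rows: [-32, 13, 0, 0, -32, 13, 0, 0, -32, 13, 0, 0, -32, 13, 0, 0, -32, 13, 0, 0]

```text
time: 12.0
eef_pos: [0.5197, -0.0656, 0.2015]
tcp_rot: [0.78, 0.626, -0.001, -0.001]
contact_force: [-0.5, -0.2, -0.9]
finger_gap: 0.311
```

>>> arm_command:
  rows: [-3, 2, 10, 0, 0, 0, 10, 0, 0, 0, 0, 0, 0, 0, 0, 0]

```text
time: 12.4
eef_pos: [0.5211, -0.0665, 0.1824]
tcp_rot: [0.779, 0.627, -0.001, -0.001]
contact_force: [-0.6, -0.5, 0.2]
finger_gap: 0.311
```

```bash
python3 - <<'E'
from h import *
s=robot.get_state(); p=s["eef_pos"]; Rm=R.from_quat(s["tcp_rot"]).as_matrix(); print(s["time"],p,np.degrees(np.arctan2(Rm[1,0],Rm[0,0])),s["finger_gap"],s["contact_force"])
im,d,K,T=cam("wrist"); np.savez("w5.npz",im=im,d=d,K=K,T=T)
def px(w): q=T[:3,:3].T@(w-T[:3,3]); return K[0,0]*q[0]/q[2]+K[0,2],K[1,1]*q[1]/q[2]+K[1,2]
print("hole px",px(np.array([.5167,-.0678,.097])),"tip px",px(p+Rm@[-.0016,-.0052,.0612]),"drop",px(p+Rm@[-.0016,-.0052,p[2]-.097]))
cr=im[200:320,240:400]; save("pics/w5.png",cv2.resize(cr,None,fx=5,fy=5,interpolation=cv2.INTER_CUBIC))
E
```

```text
12.4 [ 0.52106863 -0.06649251  0.18240564] 77.58944907194297 0.3110165072395082 [-0.6306223  -0.50986052  0.23632792]
hole px (np.float64(306.4300665251388), np.float64(250.03341595547516)) tip px (np.float64(303.378890421434), np.float64(260.82658620507397)) drop (np.float64(304.331244439126), np.float64(249.14884361697366))
```

View pics/w5.png

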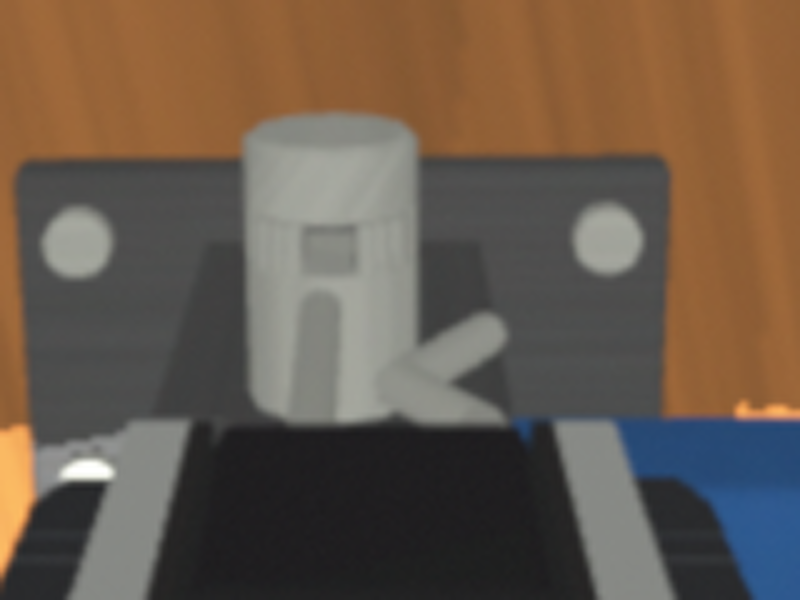

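The crop shows the hole at crop (330,250), image (306,250), as predicted, and the leg tip at crop (320,300). The tip needs about +0.9 mm in tool y and -0.5 mm in tool x. I'll correct, descend and feel.

>>> arm_command:
  rows: [-0.5, 1, 8, 0, 0, 0, 8, 0, 0, 0, 4, 0, 0, 0, 0, 0, 0, 0, 0, 0]

```text
time: 12.95
eef_pos: [0.5226, -0.0682, 0.1632]
tcp_rot: [0.78, 0.626, -0.0, -0.0]
contact_force: [0.1, 0.2, -1.2]
finger_gap: 0.312
```

>>> arm_command:
  rows: [0, 0, 1, 0, 0, 0, 1, 0, 0, 0, 1, 0, 0, 0, 1, 0, 0, 0, 0, 0]

```text
time: 13.45
eef_pos: [0.5226, -0.0683, 0.1591]
tcp_rot: [0.78, 0.626, -0.0, -0.0]
contact_force: [0.3, -0.3, -0.5]
finger_gap: 0.314
```

>>> arm_command:
  rows: [0, 0, 1, 0, 0, 0, 1, 0, 0, 0, 1, 0]

```text
time: 13.75
eef_pos: [0.5227, -0.0683, 0.1562]
tcp_rot: [0.78, 0.626, -0.0, 0.0]
contact_force: [-0.4, -0.2, -0.5]
finger_gap: 0.314
```

>>> arm_command:
  rows: [0.6, -0.5, 0, 0, 0, 0, 1, 0, 0, 0, 1, 0, 0, 0, 0, 0]

```text
time: 14.15
eef_pos: [0.5222, -0.0676, 0.1541]
tcp_rot: [0.78, 0.626, -0.0, -0.0]
contact_force: [0.6, -0.7, -1.3]
finger_gap: 0.314
```

>>> arm_command:
  rows: [0, 0, 1, 0, 0, 0, 1, 0, 0, 0, 0, 0]

```text
time: 14.45
eef_pos: [0.5222, -0.0676, 0.1521]
tcp_rot: [0.78, 0.626, -0.0, -0.0]
contact_force: [0.1, 1.2, -1.4]
finger_gap: 0.311
```

The tip is about 6 mm below the pin top with no resistance, so the leg is in the hole. I'll press on down.

>>> arm_command:
  rows: [0, 0, 2, 0, 0, 0, 2, 0, 0, 0, 2, 0, 0, 0, 2, 0, 0, 0, 2, 0]

```text
time: 14.95
eef_pos: [0.5223, -0.0676, 0.1421]
tcp_rot: [0.78, 0.626, -0.0, -0.0]
contact_force: [0.1, -0.2, -1.4]
finger_gap: 0.312
```

>>> arm_command:
  rows: [0, 0, 2, 0, 0, 0, 2, 0, 0, 0, 2, 0]

```text
time: 15.25
eef_pos: [0.5223, -0.0676, 0.1361]
tcp_rot: [0.78, 0.626, -0.0, -0.0]
contact_force: [-1.3, -0.1, -0.6]
finger_gap: 0.317
```

>>> arm_command:
  rows: [0, 0, 2, 0, 0, 0, 2, 0]

```text
time: 15.45
eef_pos: [0.5223, -0.0676, 0.1321]
tcp_rot: [0.78, 0.626, -0.0, -0.0]
contact_force: [-0.1, -0.2, -1.2]
finger_gap: 0.318
```

>>> arm_command:
  rows: [0, 0, 2, 0, 0, 0, 2, 0]

```text
time: 15.65
eef_pos: [0.5226, -0.0676, 0.1287]
tcp_rot: [0.78, 0.626, 0.0, 0.0]
contact_force: [-1.1, 0.1, 5.9]
finger_gap: 0.315
```

>>> arm_command:
  rows: [0, 0, 1.5, 0, 0, 0, 1.5, 0]

```text
time: 15.85
eef_pos: [0.5225, -0.0676, 0.1255]
tcp_rot: [0.78, 0.626, 0.0, 0.0]
contact_force: [0.1, 0.4, 2.2]
finger_gap: 0.313
```

>>> arm_command:
  rows: [0, 0, 1.5, 0, 0, 0, 1.5, 0]

```text
time: 16.05
eef_pos: [0.5226, -0.0676, 0.123]
tcp_rot: [0.78, 0.626, 0.0, 0.0]
contact_force: [-0.4, 0.1, 3.0]
finger_gap: 0.314
```

>>> arm_command:
  rows: [0, 0, 1.5, 0]

```text
time: 16.15
eef_pos: [0.5226, -0.0676, 0.1211]
tcp_rot: [0.78, 0.626, 0.0, 0.0]
contact_force: [0.5, -0.0, 2.7]
finger_gap: 0.312
```

>>> arm_command:
  rows: [0, 0, 1.5, 0, 0, 0, 1.5, 0]

```text
time: 16.35
eef_pos: [0.5225, -0.0676, 0.1176]
tcp_rot: [0.78, 0.626, 0.0, 0.0]
contact_force: [2.4, 0.0, 1.8]
finger_gap: 0.314
```

>>> arm_command:
  rows: [0, 0, 1.5, 0, 0, 0, 1.5, 0]

```text
time: 16.55
eef_pos: [0.5225, -0.0676, 0.1145]
tcp_rot: [0.78, 0.626, 0.0, 0.0]
contact_force: [1.2, -0.0, 0.7]
finger_gap: 0.315
```

>>> arm_command:
  rows: [0, 0, 1.5, 0, 0, 0, 1.5, 0]

```text
time: 16.75
eef_pos: [0.5222, -0.0676, 0.1113]
tcp_rot: [0.78, 0.626, -0.0, -0.0]
contact_force: [0.5, -0.6, -2.0]
finger_gap: 0.313
```

>>> arm_command:
  rows: [0, 0, 1.5, 0, 0, 0, 1.5, 0]

```text
time: 16.95
eef_pos: [0.5218, -0.0675, 0.1083]
tcp_rot: [0.78, 0.626, -0.0, -0.0]
contact_force: [0.2, -0.9, -1.0]
finger_gap: 0.314
```

>>> arm_command:
  rows: [0, 0, 1, 0]

```text
time: 17.05
eef_pos: [0.5219, -0.0675, 0.1073]
tcp_rot: [0.78, 0.626, -0.0, -0.0]
contact_force: [-0.5, -0.3, -1.1]
finger_gap: 0.313
```

>>> arm_command:
  rows: [0, 0, 1, 0]

```text
time: 17.15
eef_pos: [0.5221, -0.0675, 0.1066]
tcp_rot: [0.78, 0.626, -0.0, -0.0]
contact_force: [-0.5, -0.6, -0.9]
finger_gap: 0.313
```

>>> arm_command:
  rows: [0, 0, 0.7, 0]

```text
time: 17.25
eef_pos: [0.5222, -0.0676, 0.1062]
tcp_rot: [0.78, 0.626, -0.0, -0.0]
contact_force: [-0.6, 1.1, 3.6]
finger_gap: 0.313
```

>>> arm_command:
  rows: [0, 0, 0.7, 0]

```text
time: 17.35
eef_pos: [0.5223, -0.0675, 0.1059]
tcp_rot: [0.78, 0.626, 0.0, 0.0]
contact_force: [-3.0, 0.2, 7.8]
finger_gap: 0.312
```

>>> arm_command:
  rows: [0, 0, 0.7, 0, 0, 0, 0, 0]

```text
time: 17.55
eef_pos: [0.5223, -0.0676, 0.1059]
tcp_rot: [0.78, 0.626, 0.0, 0.0]
contact_force: [-3.8, 0.6, 8.4]
finger_gap: 0.314
```

The grip sits on the pin: force is rising at TCP z = 0.1059 with the position static. Releasing.

>>> arm_command:
  rows: [0, 0, 0, 0, 0, 0, 0, 0, 0, 0, 0, 0, 0, 0, 0, 0]
  hand: 50

```text
time: 17.95
eef_pos: [0.5223, -0.0676, 0.1045]
tcp_rot: [0.78, 0.626, -0.0, -0.0]
contact_force: [0.0, 0.2, 0.0]
finger_gap: 0.587
```

>>> arm_command:
  rows: [0, 0, -10, 0, 0, 0, -30, 0, 0, 0, -40, 0, 0, 0, -40, 0, 0, 0, -20, 0]

```text
time: 18.45
eef_pos: [0.5232, -0.0677, 0.2492]
tcp_rot: [0.78, 0.626, 0.002, 0.002]
contact_force: [0.6, -0.0, 0.3]
finger_gap: 0.584
```

>>> arm_command:
  rows: [-35, 0, 0, 0, -35, 0, 0, 0, -10, 0, 0, 0, 0, 0, 0, 0, 0, 0, 0, 0]

```text
time: 18.95
eef_pos: [0.5051, -0.1453, 0.2449]
tcp_rot: [0.78, 0.626, 0.0, -0.0]
contact_force: [-0.2, -0.5, 0.2]
finger_gap: 0.585
```

```bash
python3 - <<'E'
from h import *
s=robot.get_state(); print(s["time"],s["eef_pos"],s["contact_force"])
c=np.array([.5043,-.1158]); a=np.radians(-12.2); ex=np.array([np.cos(a),np.sin(a)]); ey=np.array([-ex[1],ex[0]])
out=[]
for n in("wrist","side"):
    im,d,K,T=cam(n); P=cloud(d,K,T); V=im.max(2); q=P[...,:2]-c; X=q@ex; Y=q@ey; Z=P[...,2]
    m=(d>0)&(abs(X-.008)<.03)&(abs(Y-.0495)<.015)&(Z>.10)&(Z<.145)&(V<70)
    print(n,m.sum(),*[np.percentile(f[m],[2,50,98]).round(4) for f in(X,Y,Z)])
    w=np.r_[c+.005*ex+.03*ey,.09]; t=T[:3,:3].T@(w-T[:3,3]); u=int(K[0,0]*t[0]/t[2]+K[0,2]); v=int(K[1,1]*t[1]/t[2]+K[1,2]); r=50 if n=="side" else 90
    out.append(cv2.resize(im[max(0,v-r):v+r,max(0,u-r):u+r],(400,400),interpolation=cv2.INTER_CUBIC))
save("pics/end.png",np.hstack(out))
E
```

```text
18.95 [ 0.50506701 -0.14532177  0.2448546 ] [-0.18781016 -0.48284469  0.1771723 ]
wrist 392 [-0.003   0.0142  0.0261] [0.0431 0.0469 0.056 ] [0.1106 0.1281 0.1314]
side 223 [-0.0049  0.0062  0.0229] [0.0461 0.0569 0.0599] [0.1007 0.1172 0.1307]
```

View pics/end.png

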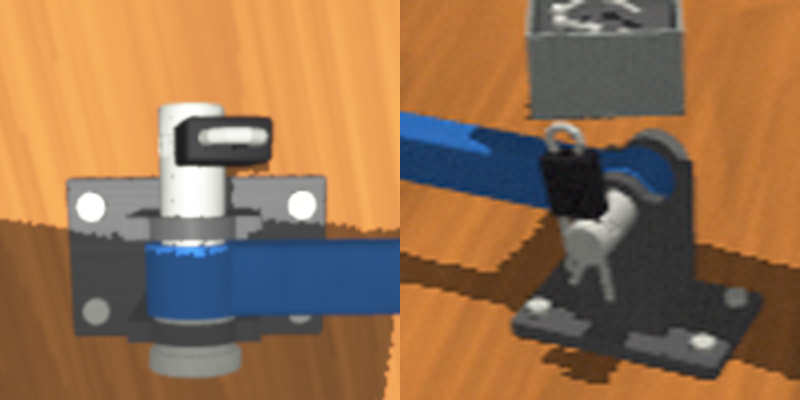

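The final view shows the clip on the pin, with the leg through it and the bow round it (right crop, about (575,230)). The grip top is at 0.131 m, which is 97 + 34 mm as expected when seated, and the head is against the spacers. Handing in.

```bash
python3 -c "
from rig import robot
print(robot.close_job(), robot.get_state()['time'])"
```

```text
the job is handed in; nothing more can be done
the job is handed in; nothing more can be done
```

The coupling pin is pushed fully home and the larger black clip is seated through it and released. The job was handed in at about 19 s.

- **Pin:** I pushed it by its head at about 6 N until it stopped dead. The force then rose to about 16 N with no movement. The cross hole lined up with spacers about 1.5 mm thick.
- **Clip:** The leg went into the hole without catching, and I pressed until the grip sat on the pin. Pressing force peaked at about 9 N.
- **Last checks:** The grip top is at 131 mm, which matches the seated height. The last picture shows the leg through the pin, the bow round it and the head against the spacers. The gripper is open and clear, with no contact force.
- **One disagreement:** Passing the bow took only about 6 N in the readings, not the 10 to 15 N expected. The height and the picture both show it snapped on.
- **Left alone:** I did not touch the small clip, wrench, bin or castor wheel. I did not re-measure their positions at the end.

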